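# Put the clay scraper away in the tool chest

## Task

Pull the drawer of the wooden tool chest out as far as it goes, until you feel its stop. Then take the scraper from its sloping stand and slide it, blade down, fully home in the slot of the rack in the drawer, midway along it; let go of it and leave the drawer fully out. Leave the cup, the banding wheel, the pan and the plaster mould where they are.

Things in the scene. Friction and masses are not known exactly. Their poses are not given: they have to be found in the camera images.
- drawer (a joint): how far the chest's only drawer is out (m): 0 shut, 140 mm at its hard stop; it starts 0 to 15 mm out. It drags with about 5 N and stays where it is left. Inside, side walls (inner faces 97 mm either side of the centre line) and back rise 70 mm above the table; the drawer front rises 108 mm above the table.
- drawer_handle (a point): middle of the handle, a level dark steel bar 10 mm thick, 100 mm long, 92 mm above the table, joined to the drawer front at both ends. The gap between bar and drawer front is 41 mm wide (x) and 90 mm long (y), open from above and below. x points into the chest (pull along -x), y along the bar, z up. Moves with the drawer.
- slot_floor (a point): on the drawer's lengthwise centre line, midway along the rack, at the height of the slot's floor: 22 mm above the table, 130 mm behind the handle bar; moves with the drawer. Axes as the handle's. The rack's single slot runs along x, but lies up to 8 mm to either side (y) of this point, differently each time and not reported: find it by touch or sight.
- chest: fixed wooden tool chest 240 deep (x), 260 wide (y), 122 mm high, left or right of the stand; origin on the table under the middle of its front, x to its back. In its drawer is the rack: a dark wooden block 116 long (x), 76 wide (y), its top 36 mm above the slot floor; slot 8.5 mm wide, square-edged, 36 mm deep, open at top and both ends. 18 N sideways would shift the rack.
- scraper: clay scraper: steel blade 100 long (y), 6 thick (x), 62 mm high (z); along its top a wooden grip 110 long (y), 20 thick (x), from 60 to 84 mm above the blade's lower edge. About 0.25 kg. Origin: middle of the lower edge; z up the blade to the grip. At first it stands in the stand, z leaning 15 degrees from vertical, roughly towards the robot. Either way round is the same.
- stand: fixed wooden stand, base 120 x 150 x 14 mm, with one sloping slot (10 mm wide, 130 mm long along y, 40 mm deep along the slope, same slope as the scraper) in which the scraper starts. Origin under the middle on the table, z up.
- cup: white stoneware cup, 72 mm across and 75 mm high, standing on the chest's top; origin at the centre of its foot.
- wheel: banding wheel, dark disc 240 mm across, 62 mm high; origin at the centre of its foot.
- pan: metal pan, 120 mm across without its two small side handles, 70 mm high; origin at the centre of its foot.
- mould: open plaster mould, 150 x 110 x 65 mm; origin at the centre of its underside.
Not all that is in view belongs to the job. Of the things that look like the scraper, the middle-sized one is meant.

How it is judged:
On the way, in this order (a step that is already met when the one before it is completed fails the run):
1. the drawer is pulled out to its stop while the scraper is still in its stand (value of joint drawer above 0.135 m and distance of scraper from where it was at the start of the episode below 0.02 m), for 0.2 s.
2. the scraper is lifted clear of its stand (distance of scraper from where it was at the start of the episode above 0.1 m), for 0.1 s.
3. the scraper is fully down in the rack's slot, with the drawer at its stop (value of joint drawer above 0.135 m and z of scraper in the frame of slot_floor between -0.004 and 0.005 m and y of scraper in the frame of slot_floor between -0.012 and 0.012 m and x of scraper in the frame of slot_floor between -0.02 and 0.02 m and angle between the z axis of scraper and the z axis of slot_floor, either way round below 0.14 rad and angle between the y axis of scraper and the x axis of slot_floor, either way round below 0.14 rad), for 0.2 s.
At the end, for the whole second after the job is handed in: Drawer over 135 mm out. Scraper released, at rest in the slot: lower edge within 5 mm of the slot floor, 12 mm of the drawer centre line and 20 mm of the rack's middle lengthwise, upright and in line with the slot within 8 degrees. Bystanders within 30 mm of their places (all of step 3 and linear speed of scraper below 0.02 m/s and contact force between the fingers and scraper below 0.1 N); the robot touches nothing.
It fails at once if the cup is pushed out of its place (over 30 mm) (distance of cup from where it was at the start of the episode above 0.03 m).
It fails at once if the wheel is pushed out of its place (over 30 mm) (distance of wheel from where it was at the start of the episode above 0.03 m).
It fails at once if the pan is pushed out of its place (over 30 mm) (distance of pan from where it was at the start of the episode above 0.03 m).
It fails at once if the mould is pushed out of its place (over 30 mm) (distance of mould from where it was at the start of the episode above 0.03 m).
It also fails if it takes over 64 s, if anything falls off the work surface, if the arm or the gripper's body presses on something with over 40 N, if the wrist force passes 120 N, or if a joint passes its speed limit or range.

## Robot

A 6-joint arm with a two-finger parallel gripper is mounted at the origin on the work surface. World frame = base frame: x ahead of the robot, y to its left, z up, the work surface at z = 0. Lengths are in m, angles in rad, forces in N, time in s.
With the tool pointing down it reaches from about 0.35 to 0.85 m from the base axis. Payload 8.1 kg.
Tool frame: the origin (TCP) lies on the centre line of the jaws, within the pads' length; the fingertips stand 8 mm ahead of it and the grasp point (between the pads) lies 11 mm behind it (manip.tip_extent is the z of the fingertips in the tool frame, in m); z points along the fingers, y is the line along which they close (so a half turn about z gives the same grasp; the last joint's range is limited). The gripper opens to 85 mm and grips with 20 to 120 N. Pads are 22 mm wide; open, the fingers measure 114 mm over their backs; the gripper's body (76 mm by 85 mm) begins 54 mm behind the grasp point. The pads swing forward as they close: fully open they stand 13 mm farther back than shut.
Start: joints at [1.259, 0.13, 1.488, -0, 1.523, -0.085], TCP at [0.135, 0.585, 0.239] pointing down, gripper open.
Joint ranges: [-2.96, 2.96], [-0.89, 2.26], [0.02, 2.5], [-1.34, 4.48], [0, 2.73], [-2.66, 2.66]. Speed limits (rad/s): [2.39, 2.39, 2.79, 3.14, 3.14, 3.14].

## Interface

Orientations are given as a rotation vector (axis times angle).
In Python, from station import manip, optics, job, spotter gives the robot as it stands.
- The arm moves only by the shell command python3 -m pendant 'ROWS' [FORCE]. ROWS is JSON, a list of rows, each an object with "dr": the turn, a rotation vector about the tool's x, y, z in rad, a list of three; "linear": the shift along the tool's x, y, z in m, a list of three; "fingers": the opening, from 0 (shut) to 1 (fully open). In form: [{"dr": [wx, wy, wz], "linear": [tx, ty, tz], "fingers": fingers}, ...]. A call has 1 to 12 rows; each row shifts and turns the commanded pose from where the row before left it, along the tool's axes as they then stand; what a row does not reach is not made up. A row lasts 1/8 s, in which the tool goes at most 62.5 mm and 10.7 degrees, less where a joint would pass 70% of its speed; a pose out of reach is approached as far as the arm can. A call is refused whole if a number of a shift passes 0.0625 or a number of a turn 0.188, either way. A call with a gripper value outside its range is refused whole. The fingers move at their own pace and stop on an object; FORCE is the grip in N (left out, the last holds). Time passes only in rows, so rows that do not move let the fingers close. It gives the time, the measured TCP pose, the force, the opening and the grip force at its end, in the units of the state.
- manip.observe(): the state, without advancing time (a new reading comes with each control period).
- optics.capture(name): name is "scene" or "side" or "wrist"; returns (picture, depth): 420x560x3 uint8, blue, green, red; 420x560 float32, m along the optical axis (not along the pixel's ray), 0 where there is no reading.
- optics.calibration(name): a dict with "camera_matrix" (3x3 intrinsics, pixels), "extrinsics" (4x4, takes a point from camera to world coordinates); the wrist camera has in their place "T_tool_cam" (4x4, takes a point from camera to tool coordinates, whose origin is the TCP and whose axes are the flange's). Camera axes: x right, y down, z forward; pixel columns grow to the right and rows downward; lengths in m; the calibration is good to about 2 mm. A picture is of the moment at which its call begins: read the wrist's pose just before it. calibration takes no time and is no camera call.
- job.job_done(): hands the job in; it is judged then, once.
Trained networks look in the newest picture that a camera, given by its name, has taken for a name from the list of things; names that differ only in an ending like _2 or _b are one class to them, and where a whole thing is asked for, a point or a joint stands for the part that bears it (a point fixed in the world has none). Each returns a list of dicts, best first, with "confidence" (0 to 1); they miss things now and then, are a little off and sometimes report something else, mostly with a low value. They report only what shows in the picture. A call takes as long as a camera call. They do not tell look-alikes from the thing itself.
- spotter.look_for(thing, camera): "extent" ([left, top, width, height] in pixels, round what is visible of it).
- spotter.place_of(thing, camera): "location" ([column, row] in pixels: a listed point, or the origin of a listed thing).
The state is a dict: "clock": time; "qpos": joint angles; "qd": joint speeds; "joint_torque": joint torques, N m; "ee_pos": TCP position; "ee_rot": TCP orientation; "ft_force": force on the tool from outside, world axes, zero at the start; "moment": the same for the moment, N m; "width": opening from 0.0 (shut) to 1.0 (fully open); "grasp_force": force on a finger pad.
Only numpy, scipy, OpenCV 4.12 (cv2) and the standard library are available. Lean on these libraries where they do the work, as an engineer would, in place of code of your own. Each camera call takes 0.05 s, during which the arm holds its last target. There are 200 camera calls.

## Working session

There is one attempt and no reset: what is moved stays moved. The work goes in short steps, Python scripts to look and compute and a shell command to move; the robot and the scene stay as the last step left them, time stands still between calls to the robot, and variables do not carry over. Pictures are saved under pics/ and viewed, at most 10 in all, crops included, and the job is handed in when it is done.

```bash
mkdir -p pics; ls; cat > h.py <<'E'
import numpy as np, cv2
from scipy.spatial.transform import Rotation as R
from station import manip, optics, job, spotter
def cal(n):
    c=optics.calibration(n); K=np.array(c["camera_matrix"])
    if n=="wrist":
        s=manip.observe(); T=np.eye(4); T[:3,:3]=R.from_rotvec(s["ee_rot"]).as_matrix(); T[:3,3]=s["ee_pos"]
        return K,T@np.array(c["T_tool_cam"])
    return K,np.array(c["extrinsics"])
def unproj(K,E,d,u,v):
    z=d[int(round(v)),int(round(u))]; p=np.array([(u-K[0,2])/K[0,0]*z,(v-K[1,2])/K[1,1]*z,z,1]); return (E@p)[:3]
def cloud(K,E,d):
    v,u=np.mgrid[:d.shape[0],:d.shape[1]]; p=np.stack([(u-K[0,2])/K[0,0]*d,(v-K[1,2])/K[1,1]*d,d],-1)
    w=p@E[:3,:3].T+E[:3,3]; w[d==0]=np.nan; return w
E
cat > a.py <<'E'
from h import *
np.set_printoptions(precision=3,suppress=True)
s=manip.observe(); print(s)
for n in("scene","side"):
    K,E=cal(n); im,d=optics.capture(n); cv2.imwrite(f"pics/{n}0.png",im); np.savez(f"{n}0.npz",d=d,K=K,E=E,im=im)
    print(n,E[:3,3])
    for t in("drawer_handle","scraper","slot_floor","chest","stand","cup","wheel","pan","mould"):
        for r in spotter.place_of(t,n)[:4]:
            u,v=r["location"]; 
            print(t,round(r["confidence"],2),np.round([u,v]),unproj(K,E,d,u,v) if 0<=u<559 and 0<=v<419 else None)
    for r in spotter.look_for("scraper",n): print("box",r)
E
python3 a.py
```

```text
pics
{'clock': 0.0, 'qpos': array([ 1.259,  0.131,  1.489,  0.   ,  1.523, -0.085]), 'qd': array([-0.001, -0.001,  0.001, -0.001, -0.   , -0.   ]), 'joint_torque': array([ -0.001, -56.937, -50.057,  -0.   ,   0.014,   0.   ]), 'ee_pos': array([0.135, 0.584, 0.238]), 'ee_rot': array([-0.356, -3.121,  0.003]), 'ft_force': array([0.432, 0.307, 0.815]), 'moment': array([-0.02 ,  0.017, -0.018]), 'grasp_force': 0.0, 'width': 1.0006378777820806}
scene [ 1.068 -0.666  1.084]
drawer_handle 0.82 [325. 185.] [0.579 0.184 0.096]
scraper 0.88 [263. 273.] [ 0.635 -0.214  0.059]
scraper 0.83 [278. 326.] [ 0.765 -0.297  0.006]
scraper 0.51 [233. 254.] [ 0.489 -0.201  0.009]
chest 0.64 [339. 213.] [0.7   0.089 0.12 ]
stand 0.97 [262. 277.] [ 0.635 -0.219  0.042]
cup 0.91 [371. 200.] [0.762 0.175 0.156]
cup 0.68 [372. 153.] [0.601 0.477 0.063]
wheel 0.72 [143. 326.] [ 0.495 -0.556  0.061]
pan 0.6 [370. 156.] [0.598 0.474 0.051]
mould 0.63 [322. 142.] [0.41  0.404 0.061]
mould 0.35 [370. 202.] [0.761 0.174 0.144]
box {'extent': [242.1, 247.4, 28.5, 33.4], 'confidence': 0.84}
box {'extent': [268.1, 303.3, 56.0, 55.7], 'confidence': 0.73}
box {'extent': [221.1, 240.6, 18.6, 22.0], 'confidence': 0.59}
side [ 0.502 -1.014  0.861]
drawer_handle 0.9 [275. 174.] [0.596 0.341 0.   ]
scraper 0.94 [349. 291.] [ 0.764 -0.293  0.008]
scraper 0.64 [255. 272.] [ 0.503 -0.198  0.002]
scraper 0.51 [293. 266.] [ 0.607 -0.253  0.076]
chest 0.72 [292. 196.] [0.635 0.049 0.098]
stand 0.74 [295. 268.] [ 0.615 -0.238  0.052]
cup 0.65 [318. 165.] [0.739 0.178 0.139]
wheel 0.9 [242. 382.] [ 0.469 -0.574  0.061]
pan 0.83 [268. 152.] [0.571 0.464 0.033]
mould 0.93 [223. 159.] [0.386 0.41  0.036]
box {'extent': [231.6, 262.6, 24.8, 19.0], 'confidence': 0.83}
box {'extent': [283.2, 234.4, 14.3, 46.4], 'confidence': 0.76}
box {'extent': [339.7, 260.1, 54.4, 49.5], 'confidence': 0.62}
```

View pics/scene0.png

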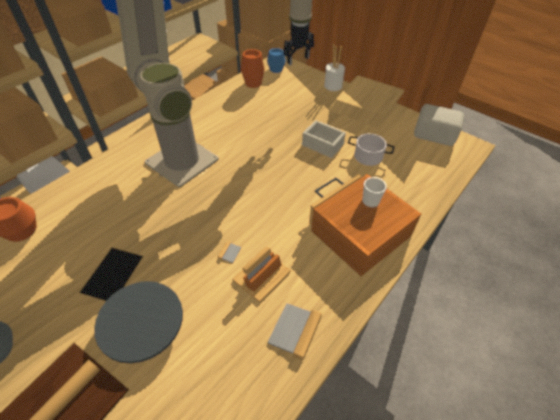

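```bash
python3 - <<'E'
import cv2
im=cv2.imread("pics/scene0.png"); a=cv2.resize(im[215:375,205:345],(700,800))[:600]
cv2.imwrite("pics/crop.png",cv2.resize(im[130:370,200:440],(600,600),interpolation=cv2.INTER_CUBIC))
E
```

```text
(no output)
```

View pics/crop.png

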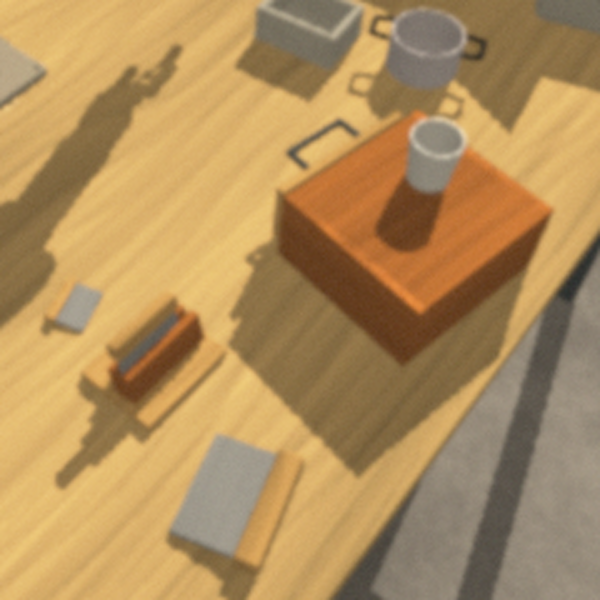

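The scene shows three scraper look-alikes: a small one lying flat at (231,254), a large one lying flat at (293,330), and the middle-sized one leaning in the stand at (263,268). The one in the stand is meant, and the crop confirms it. The chest is at (365,220) with its handle at (328,186), and the cup stands on top at (374,192).

```bash
cat > b.py <<'E'
from h import *
np.set_printoptions(precision=3,suppress=True)
for n in("scene","side"):
    z=np.load(n+"0.npz"); w=cloud(z["K"],z["E"],z["d"]); X,Y,Z=w[...,0],w[...,1],w[...,2]
    top=(abs(Z-.122)<.006)&(X>.5)&(X<1.1)&(Y>-.15)&(Y<.35)
    p=w[top]; print(n,"top",len(p),cv2.minAreaRect(p[:,:2].astype(np.float32)),p[:,2].mean())
    print(cv2.boxPoints(cv2.minAreaRect(p[:,:2].astype(np.float32))))
    h=(Z>.08)&(Z<.104)&(X>.45)&(X<.75)&(Y>.05)&(Y<.3)
    q=w[h]; print("handle-ish",len(q)); print(q[::max(1,len(q)//25)])
    g=(Z>.025)&(Z<.12)&(X>.5)&(X<.74)&(Y>-.33)&(Y<-.1)
    q=w[g]; print("stand pts",len(q),q.min(0),q.max(0))
    t=q[q[:,2]>q[:,2].max()-.02]; print("grip",len(t),t.mean(0),cv2.minAreaRect(t[:,:2].astype(np.float32)))
    b=w[(Z>.008)&(Z<.02)&(X>.5)&(X<.74)&(Y>-.33)&(Y<-.1)]; print("base",len(b),cv2.minAreaRect(b[:,:2].astype(np.float32)))
E
python3 b.py
```

```text
scene top 4031 ((0.7645058631896973, 0.15540169179439545), (0.26579993963241577, 0.2414907068014145), 79.4468765258789) 0.12197425425827606
[[0.621 0.047]
 [0.859 0.003]
 [0.908 0.264]
 [0.67  0.308]]
handle-ish 183
[[0.644 0.296 0.104]
 [0.59  0.236 0.099]
 [0.589 0.231 0.097]
 [0.579 0.221 0.094]
 [0.603 0.236 0.097]
 [0.587 0.216 0.097]
 [0.648 0.264 0.1  ]
 [0.61  0.234 0.093]
 [0.577 0.199 0.094]
 [0.646 0.247 0.102]
 [0.618 0.228 0.093]
 [0.58  0.189 0.092]
 [0.579 0.184 0.092]
 [0.576 0.169 0.096]
 [0.575 0.166 0.092]
 [0.573 0.156 0.094]
 [0.571 0.146 0.095]
 [0.634 0.184 0.103]
 [0.633 0.178 0.102]
 [0.579 0.136 0.088]
 [0.593 0.135 0.094]
 [0.605 0.135 0.097]
 [0.624 0.132 0.098]
 [0.6   0.066 0.101]
 [0.605 0.065 0.095]
 [0.61  0.065 0.089]
 [0.63  0.051 0.085]]
stand pts 979 [ 0.589 -0.266  0.025] [ 0.644 -0.134  0.108]
grip 287 [ 0.605 -0.209  0.1  ] ((0.6021618247032166, -0.20558682084083557), (0.11065591871738434, 0.024437714368104935), 88.93803405761719)
base 676 ((0.6280649304389954, -0.2215493768453598), (0.18056116998195648, 0.1458810716867447), 34.44416046142578)

[... 397 characters left out ...]
 0.095]
 [0.574 0.18  0.096]
 [0.57  0.167 0.096]
 [0.565 0.156 0.095]
 [0.565 0.138 0.098]
 [0.589 0.14  0.096]
 [0.629 0.145 0.092]
 [0.585 0.133 0.096]
 [0.61  0.136 0.094]
 [0.589 0.137 0.09 ]
 [0.622 0.111 0.093]
 [0.605 0.068 0.103]
 [0.612 0.068 0.099]
 [0.654 0.053 0.103]
 [0.634 0.053 0.1  ]
 [0.631 0.052 0.097]
 [0.627 0.053 0.092]
 [0.637 0.05  0.089]
 [0.624 0.051 0.081]]
stand pts 656 [ 0.589 -0.266  0.025] [ 0.643 -0.134  0.108]
grip 229 [ 0.602 -0.213  0.101] ((0.6025521755218506, -0.2054150551557541), (0.11137276887893677, 0.022747043520212173), 88.9661865234375)
base 997 ((0.6460201740264893, -0.19986020028591156), (0.1529771089553833, 0.1844543218612671), 88.70819091796875)
```

```bash
cat >> h.py <<'E'
np.set_printoptions(precision=4,suppress=True)
C=np.radians(-10.4); XC=np.array([np.cos(C),np.sin(C),0]); YC=np.array([-np.sin(C),np.cos(C),0])
H0=np.array([.577,.191,.092])
def go(p,y,z=(0,0,-1)):
    "tool z dir, tool y dir, TCP position -> turn in tool axes, then shift in the new tool axes"
    s=manip.observe(); R0=R.from_rotvec(s["ee_rot"]).as_matrix(); z=np.array(z,float); z/=np.linalg.norm(z)
    y=np.array(y,float); y-=z*(y@z); y/=np.linalg.norm(y); R1=np.stack([np.cross(y,z),y,z],1)
    D=np.array(p)-s["ee_pos"]
    print("turn",R.from_matrix(R0.T@R1).as_rotvec(),"shift now",R0.T@D,"shift after turn",R1.T@D,"| pos",s["ee_pos"],"F",s["ft_force"],"w",round(s["width"],3),"t",round(s["clock"],2),"g",s["grasp_force"])
E
python3 -c "
from h import *
go([.577,.191,.2],XC); print(manip.tip_extent)"
```

```text
turn [0.     0.     1.5255] shift now [-0.5193 -0.2842  0.0393] shift after turn [-0.3074  0.5059  0.0393] | pos [0.1349 0.5846 0.2393] F [-0.6642 -0.6405 -0.0206] w 1.002 t 1.1 g 0.0
0.008
```

```bash
python3 -m pendant '[{"dr":[0,0,0.17],"linear":[0,0,0],"fingers":0.5},{"dr":[0,0,0.17],"linear":[0,0,0],"fingers":0.5},{"dr":[0,0,0.17],"linear":[0,0,0],"fingers":0.5},{"dr":[0,0,0.17],"linear":[0,0,0],"fingers":0.5},{"dr":[0,0,0.17],"linear":[0,0,0],"fingers":0.5},{"dr":[0,0,0.17],"linear":[0,0,0],"fingers":0.5},{"dr":[0,0,0.17],"linear":[0,0,0],"fingers":0.5},{"dr":[0,0,0.17],"linear":[0,0,0],"fingers":0.5},{"dr":[0,0,0.165],"linear":[0,0,0],"fingers":0.5}]'
python3 -m pendant '[{"dr":[0,0,0],"linear":[-0.031,0.05,0],"fingers":0.5},{"dr":[0,0,0],"linear":[-0.031,0.05,0],"fingers":0.5},{"dr":[0,0,0],"linear":[-0.031,0.05,0],"fingers":0.5},{"dr":[0,0,0],"linear":[-0.031,0.05,0],"fingers":0.5},{"dr":[0,0,0],"linear":[-0.031,0.05,0],"fingers":0.5},{"dr":[0,0,0],"linear":[-0.031,0.05,0],"fingers":0.5},{"dr":[0,0,0],"linear":[-0.031,0.05,0],"fingers":0.5},{"dr":[0,0,0],"linear":[-0.031,0.05,0],"fingers":0.5},{"dr":[0,0,0],"linear":[-0.031,0.05,0],"fingers":0.5},{"dr":[0,0,0],"linear":[-0.031,0.05,0.01],"fingers":0.5},{"dr":[0,0,0],"linear":[0,0,0],"fingers":0.5}]'
python3 - <<'E'
from h import *
go([.577,.191,.2],XC)
K,E=cal("wrist"); im,d=optics.capture("wrist"); cv2.imwrite("pics/w1.png",im)
r=spotter.place_of("drawer_handle","wrist"); print(r)
w=cloud(K,E,d); q=w[(abs(w[...,2]-.092)<.012)&(abs((w-H0)@XC)<.02)&(abs((w-H0)@YC)<.06)]
print(len(q),"bar mean in chest axes rel H0",(q-H0).mean(0)@np.stack([XC,YC],1),np.percentile((q-H0)@XC,[5,95]),np.percentile((q-H0)@YC,[1,99]))
print("yaw",np.degrees(np.arctan2(*np.polyfit(q[:,1],q[:,0],1)[:1],1)))
E
```

```text
clock: 2.22
ee_pos: [0.1349, 0.5847, 0.2393]
ee_rot: [-2.419, -2.005, 0.0]
ft_force: [-0.3, 0.6, -0.3]
width: 0.497
grasp_force: 0.0
clock: 3.6
ee_pos: [0.5727, 0.1861, 0.2277]
ee_rot: [2.418, 2.006, -0.003]
ft_force: [0.2, -0.3, 0.0]
width: 0.497
grasp_force: 0.0
turn [-0.0013  0.0016 -0.0043] shift now [0.0057 0.0033 0.0277] shift after turn [0.0056 0.0033 0.0277] | pos [0.5727 0.1861 0.2277] F [ 0.1769 -0.2707  0.0134] w 0.497 t 3.6 g 0.0
[{'location': [276.9, 195.9], 'confidence': 0.71}]
1746 bar mean in chest axes rel H0 [0.0019 0.0066] [-0.0055  0.0166] [-0.0504  0.0564]
yaw 10.60584967922694
```

View pics/w1.png

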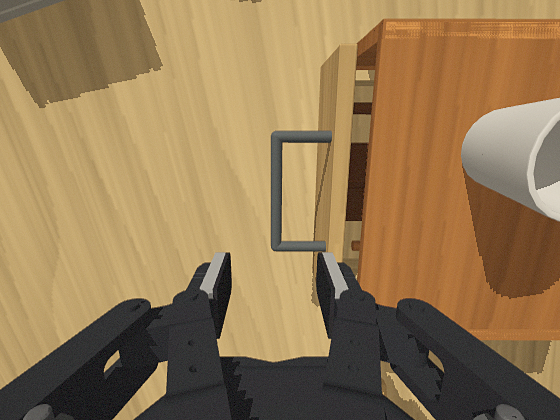

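The wrist view shows the bar at columns 272–282, rows 131–250, with the fingers straddling the same column. I can go down and grip it.

```bash
python3 -m pendant '[{"dr":[0,0,0],"linear":[0.009,0.003,0.03],"fingers":0.5},{"dr":[0,0,0],"linear":[0,0,0.03],"fingers":0.5},{"dr":[0,0,0],"linear":[0,0,0.03],"fingers":0.5},{"dr":[0,0,0],"linear":[0,0,0.03],"fingers":0.5},{"dr":[0,0,0],"linear":[0,0,0.026],"fingers":0.5},{"dr":[0,0,0],"linear":[0,0,0],"fingers":0},{"dr":[0,0,0],"linear":[0,0,0],"fingers":0},{"dr":[0,0,0],"linear":[0,0,0],"fingers":0},{"dr":[0,0,0],"linear":[0,0,0],"fingers":0}]' 40
python3 -c "
from h import *
go(H0-[0,0,.011],XC)"
```

```text
clock: 4.82
ee_pos: [0.5759, 0.1989, 0.0846]
ee_rot: [-2.413, -2.012, -0.003]
ft_force: [-2.6, 3.4, 1.9]
width: 0.104
grasp_force: 39.5
turn [ 0.0011 -0.0016  0.0007] shift now [-0.0075  0.0025  0.0036] shift after turn [-0.0075  0.0025  0.0036] | pos [0.5759 0.1989 0.0846] F [-2.5641  3.4176  1.8979] w 0.104 t 4.83 g 39.496158957481384
```

```bash
python3 -m pendant '[{"dr":[0,0,0],"linear":[0,-0.008,0],"fingers":0},{"dr":[0,0,0],"linear":[0,-0.016,0],"fingers":0},{"dr":[0,0,0],"linear":[0,-0.016,0],"fingers":0},{"dr":[0,0,0],"linear":[0,-0.016,0],"fingers":0},{"dr":[0,0,0],"linear":[0,-0.016,0],"fingers":0},{"dr":[0,0,0],"linear":[0,-0.016,0],"fingers":0},{"dr":[0,0,0],"linear":[0,-0.016,0],"fingers":0},{"dr":[0,0,0],"linear":[0,-0.01,0],"fingers":0},{"dr":[0,0,0],"linear":[0,-0.005,0],"fingers":0},{"dr":[0,0,0],"linear":[0,0,0],"fingers":0}]' 60
python3 -m pendant '[{"dr":[0,0,0],"linear":[0,-0.005,0],"fingers":0},{"dr":[0,0,0],"linear":[0,-0.004,0],"fingers":0},{"dr":[0,0,0],"linear":[0,0,0],"fingers":0}]'
```

```text
clock: 6.08
ee_pos: [0.4595, 0.2209, 0.0847]
ee_rot: [-2.413, -2.012, -0.007]
ft_force: [2.6, 8.0, -2.1]
width: 0.09
grasp_force: 59.8
clock: 6.45
ee_pos: [0.4518, 0.2224, 0.0847]
ee_rot: [2.412, 2.011, 0.01]
ft_force: [7.6, 6.8, -7.0]
width: 0.091
grasp_force: 59.6
```

```bash
python3 -m pendant '[{"dr":[0,0,0],"linear":[0,-0.004,0],"fingers":0},{"dr":[0,0,0],"linear":[0,-0.004,0],"fingers":0},{"dr":[0,0,0],"linear":[0,0,0],"fingers":0}]'
python3 -m pendant '[{"dr":[0,0,0],"linear":[0,-0.003,0],"fingers":0},{"dr":[0,0,0],"linear":[0,-0.003,0],"fingers":0},{"dr":[0,0,0],"linear":[0,0,0],"fingers":0}]'
```

```text
clock: 6.82
ee_pos: [0.4514, 0.2225, 0.085]
ee_rot: [2.405, 2.002, 0.029]
ft_force: [52.8, 5.7, -43.0]
width: 0.091
grasp_force: 57.8
clock: 7.2
ee_pos: [0.451, 0.2225, 0.0854]
ee_rot: [2.4, 1.996, 0.042]
ft_force: [86.0, 0.7, -67.4]
width: 0.085
grasp_force: 57.1
```

```bash
python3 -m pendant '[{"dr":[0,0,0],"linear":[0,0.006,0],"fingers":0},{"dr":[0,0,0],"linear":[0,0.006,0],"fingers":0},{"dr":[0,0,0],"linear":[0,0,0],"fingers":0}]'; python3 -m pendant '[{"dr":[0,0,0],"linear":[0,0,0],"fingers":0.5},{"dr":[0,0,0],"linear":[0,0,0],"fingers":0.5},{"dr":[0,0,0],"linear":[0,0,-0.03],"fingers":0.5},{"dr":[0,0,0],"linear":[0,0,-0.05],"fingers":0.5},{"dr":[0,0,0],"linear":[0,0,-0.06],"fingers":0.5},{"dr":[0,0,0],"linear":[0,0.03,-0.04],"fingers":0.5},{"dr":[0,0,0],"linear":[0,0.03,0],"fingers":0.5},{"dr":[0,0,0],"linear":[0,0,0],"fingers":0.5},{"dr":[0,0,0],"linear":[0,0,0],"fingers":0.5}]'
python3 - <<'E'
from h import *
s=manip.observe(); print(s["ee_pos"],s["ee_rot"])
K,E=cal("wrist"); im,d=optics.capture("wrist"); cv2.imwrite("pics/w2.png",im); np.savez("w2.npz",K=K,E=E,d=d,im=im)
print(spotter.place_of("drawer_handle","wrist"),spotter.place_of("slot_floor","wrist"))
E
```

```text
clock: 7.58
ee_pos: [0.4517, 0.2224, 0.085]
ee_rot: [2.412, 2.008, 0.013]
ft_force: [16.1, 7.0, -10.8]
width: 0.095
grasp_force: 61.9
clock: 8.7
ee_pos: [0.5057, 0.2105, 0.2625]
ee_rot: [-2.413, -2.011, 0.003]
ft_force: [-0.2, 0.9, -0.6]
width: 0.504
grasp_force: 0.0
[0.5057 0.2105 0.2625] [-2.4126 -2.0109  0.0028]
[{'location': [219.1, 196.3], 'confidence': 0.93}, {'location': [333.2, 183.8], 'confidence': 0.43}] [{'location': [336.2, 181.4], 'confidence': 0.73}]
```

View pics/w2.png

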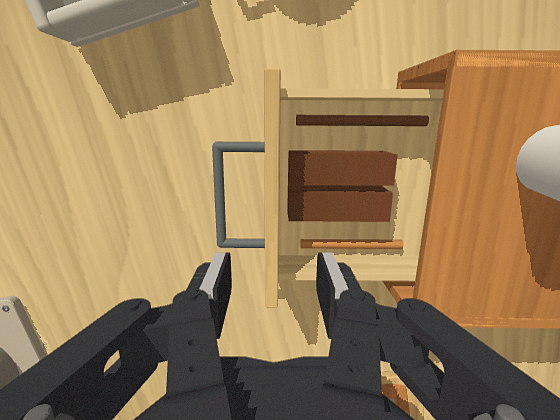

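The drawer is fully out. The rack spans columns 288–395, rows 150–220, with the dark slot line at row ~188. Next I measure the slot.

```bash
python3 - <<'E'
from h import *
z=np.load("w2.npz"); w=cloud(z["K"],z["E"],z["d"]); Z=w[...,2]
H=np.array([.4517,.2224,.092])
a=(w-H)@XC; b=(w-H)@YC
bar=(abs(a)<.008)&(abs(Z-.095)<.012)&(abs(b)<.08)
print("bar a",a[bar].mean(),"b",np.percentile(b[bar],[1,50,99]),"fit",np.polyfit(b[bar],a[bar],1), "z",Z[bar].max())
top=(abs(Z-.058)<.004)&(a>.06)&(a<.2)&(abs(b)<.06)
print("top a",np.percentile(a[top],[1,99]),"b",np.percentile(b[top],[1,99]),Z[top].mean())
# slot edges per column
im=z["im"]; 
E=[]
for u in range(296,386,8):
    v=np.arange(155,218); t=top[v,u]; g=[(b[i,u],Z[i,u]) for i in range(178,200)]
    low=[i for i in range(175,203) if not top[i,u]]
    if low: 
        E.append((a[low[0]-1,u],b[low[0]-1,u],b[low[-1]+1,u])); print(u,low[0],low[-1],np.array(E[-1]),"gray",im[low[0]-2:low[-1]+3,u].mean(1).round())
E=np.array(E); print("slot b mid",E[:,1:].mean(),"med",np.median(E[:,1:].mean(1)),"slope",np.polyfit(E[:,0],E[:,1:].mean(1),1))
wl=[(np.nanmedian(b[(abs(a-.13)<.05)&(abs(Z-.07)<.003)&(b*s>.06)])) for s in(-1,1)]; print("walls",wl)
E
cat > g.py <<'E'
E
```

```text
bar a 0.001051744563166548 b [-0.0576 -0.0013  0.0488] fit [0.0041 0.0011] z 0.09887646994498817
top a [0.0731 0.1868] b [-0.0415  0.0337] 0.0577065228691077
296 185 190 [ 0.0799  0.0006 -0.0081] gray [46. 53. 47. 42. 45. 44. 51. 50. 42. 34.]
304 185 191 [ 0.0886  0.0009 -0.0087] gray [73. 78. 54. 41. 36. 44. 48. 41. 45. 66. 75.]
312 185 191 [ 0.0975  0.0008 -0.0087] gray [68. 72. 51. 48. 41. 43. 46. 34. 71. 71. 73.]
320 185 191 [ 0.1067  0.0004 -0.0081] gray [73. 77. 57. 44. 45. 42. 43. 38. 72. 78. 67.]
328 185 191 [ 0.1153  0.0007 -0.0085] gray [71. 73. 56. 32. 38. 44. 49. 39. 69. 77. 74.]
336 185 191 [ 0.124   0.0009 -0.0085] gray [75. 76. 50. 50. 44. 51. 37. 45. 71. 72. 72.]
344 185 191 [ 0.133   0.0008 -0.0085] gray [78. 74. 59. 41. 46. 46. 42. 39. 38. 73. 66.]
352 185 191 [ 0.1423  0.0005 -0.0083] gray [79. 70. 60. 38. 46. 43. 48. 39. 72. 72. 75.]
360 185 191 [ 0.1514  0.0004 -0.0087] gray [78. 71. 65. 47. 45. 48. 50. 37. 35. 72. 72.]
368 185 191 [ 0.1596  0.0009 -0.0088] gray [75. 73. 57. 49. 47. 43. 43. 28. 74. 79. 73.]
376 185 191 [ 0.1686  0.0008 -0.0086] gray [73. 68. 58. 49. 39. 48. 46. 45. 37. 73. 72.]
384 185 191 [ 0.1779  0.0005 -0.0084] gray [ 72.  69.  95. 130.  96.  50.  36.  44.  37.  67.  77.]
slot b mid -0.003912789728170766 med -0.003899119374465408 slope [-0.0016 -0.0037]
walls [np.float64(-0.10615485209617996), np.float64(0.09457603768311013)]
```

```bash
cat > g.py <<'E'
from h import *
t=np.radians(15); ax=np.array([np.cos(np.radians(-1.05)),np.sin(np.radians(-1.05)),0])
z=np.sin(t)*ax-[0,0,np.cos(t)]; G=np.array([.602,-.206,.094])
E
python3 -c "
from g import *
print(manip.observe()['qpos']); go(G-.12*z,ax,z)"
```

```text
[ 0.3012 -0.0186  1.6001  0.0001  1.5612  0.4817]
turn [-0.2622  0.0216 -0.1612] shift now [-0.3977  0.1389  0.053 ] shift after turn [-0.4149  0.0567  0.07  ] | pos [0.5057 0.2108 0.2628] F [-0.1098 -0.6771 -0.1294] w 0.5 t 8.85 g 0.0
```

```bash
python3 -m pendant '[{"dr":[0,0,0],"linear":[-0.05,0.0175,0],"fingers":0.55},{"dr":[0,0,0],"linear":[-0.05,0.0175,0],"fingers":0.55},{"dr":[0,0,0],"linear":[-0.05,0.0175,0],"fingers":0.55},{"dr":[0,0,0],"linear":[-0.05,0.0175,0.01],"fingers":0.55},{"dr":[0,0,0],"linear":[-0.05,0.0175,0.01],"fingers":0.55},{"dr":[0,0,0],"linear":[-0.05,0.0175,0.01],"fingers":0.55},{"dr":[0,0,0],"linear":[-0.05,0.0175,0.01],"fingers":0.55},{"dr":[0,0,0],"linear":[-0.048,0.0165,0.012],"fingers":0.55},{"dr":[-0.131,0.011,-0.08],"linear":[0,0,0],"fingers":0.55},{"dr":[-0.131,0.011,-0.08],"linear":[0,0,0],"fingers":0.55},{"dr":[0,0,0],"linear":[0,0,0],"fingers":0.55},{"dr":[0,0,0],"linear":[0,0,0],"fingers":0.55}]'
python3 - <<'E'
from g import *
go(G-.12*z,ax,z)
K,E=cal("wrist"); im,d=optics.capture("wrist"); cv2.imwrite("pics/w3.png",im); np.savez("w3.npz",K=K,E=E,d=d,im=im)
print(spotter.look_for("scraper","wrist"))
w=cloud(K,E,d); y=np.array([-ax[1],ax[0],0]); n=np.cross(y,-z) # thickness axis
c=w-G; h=c@-z; a=c@n; b=c@y
t=(abs(h-.012)<.004)&(abs(a)<.03)&(abs(b)<.08); 
print(t.sum(),"h",np.percentile(h[t],[5,50,95]),"a",np.percentile(a[t],[1,50,99]),"b",np.percentile(b[t],[1,50,99]),"yaw",np.polyfit(b[t],a[t],1),"tilt",np.polyfit(a[t],h[t],1))
E
```

```text
clock: 10.35
ee_pos: [0.572, -0.2058, 0.2125]
ee_rot: [2.103, 2.058, 0.272]
ft_force: [-0.2, 0.0, 1.3]
width: 0.556
grasp_force: 0.0
turn [ 0.0003  0.0003 -0.0031] shift now [ 0.0004 -0.0016  0.0022] shift after turn [ 0.0004 -0.0016  0.0022] | pos [ 0.572  -0.2058  0.2125] F [-0.1941  0.0201  1.3104] w 0.556 t 10.35 g 0.0
[{'extent': [259.6, 138.2, 26.4, 124.3], 'confidence': 0.88}, {'extent': [75.9, 153.7, 88.5, 74.2], 'confidence': 0.84}, {'extent': [354.3, 160.7, 102.4, 119.7], 'confidence': 0.76}]
2146 h [0.0081 0.0088 0.0099] a [-0.009  -0.0004  0.0079] b [-0.0479  0.0074  0.055 ] yaw [ 0.0071 -0.0005] tilt [0.0051 0.0089]
```

View pics/w3.png

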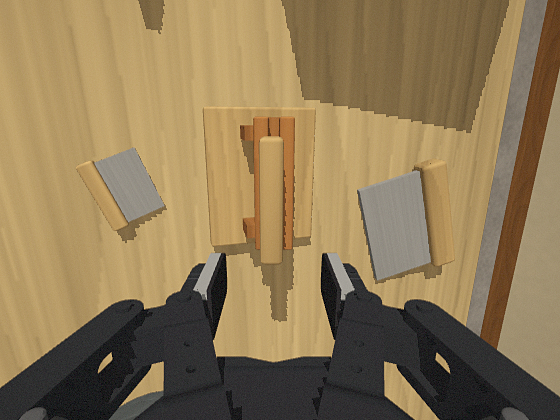

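The grip sits at columns 260–283, rows 138–262, centred between the fingers, and the small and large look-alikes lie to either side. I go down and grasp it.

```bash
python3 -m pendant '[{"dr":[0,0,0],"linear":[0.004,-0.002,0.03],"fingers":0.55},{"dr":[0,0,0],"linear":[0,0,0.03],"fingers":0.55},{"dr":[0,0,0],"linear":[0,0,0.03],"fingers":0.55},{"dr":[0,0,0],"linear":[0,0,0.026],"fingers":0.55},{"dr":[0,0,0],"linear":[0,0,0.02],"fingers":0.55},{"dr":[0,0,0],"linear":[0,0,0],"fingers":0.55},{"dr":[0,0,0],"linear":[0,0,0],"fingers":0.1},{"dr":[0,0,0],"linear":[0,0,0],"fingers":0.1},{"dr":[0,0,0],"linear":[0,0,0],"fingers":0.1},{"dr":[0,0,0],"linear":[0,0,0],"fingers":0.1},{"dr":[0,0,0],"linear":[0,0,0],"fingers":0.1}]' 50
python3 -c "
from g import *
go(G+.011*z,ax,z)"
```

```text
clock: 11.82
ee_pos: [0.606, -0.203, 0.0812]
ee_rot: [2.1, 2.058, 0.274]
ft_force: [-2.6, 0.9, 6.0]
width: 0.225
grasp_force: 50.1
turn [ 0.003   0.0006 -0.0017] shift now [-0.0031 -0.0004 -0.0024] shift after turn [-0.0031 -0.0004 -0.0024] | pos [ 0.606  -0.203   0.0812] F [-2.605   0.886   6.0274] w 0.225 t 11.82 g 50.13004124164581
```

```bash
python3 -m pendant '[{"dr":[0,0,0],"linear":[0,0,-0.02],"fingers":0.1},{"dr":[0,0,0],"linear":[0,0,-0.04],"fingers":0.1},{"dr":[0,0,0],"linear":[0,0,-0.05],"fingers":0.1},{"dr":[0,0,0],"linear":[0,0,-0.05],"fingers":0.1},{"dr":[0,0,0],"linear":[0,0,-0.03],"fingers":0.1},{"dr":[0,0,0],"linear":[0,0,0],"fingers":0.1}]'
cat >> h.py <<'E'
H=np.array([.4517,.2224,.092]); S=H+.13*XC-.0039*YC
E
python3 -c "
from g import *
P=S.copy(); P[2]=.22; print(S); go(P,YC)"
```

```text
clock: 12.58
ee_pos: [0.5568, -0.2024, 0.2665]
ee_rot: [2.097, 2.055, 0.275]
ft_force: [-0.2, -0.1, -2.5]
width: 0.224
grasp_force: 51.8
[0.5789 0.1951 0.092 ]
turn [ 0.2205  0.1904 -1.4004] shift now [0.398  0.0013 0.0478] shift after turn [0.0501 0.395  0.0465] | pos [ 0.5568 -0.2024  0.2665] F [-0.2312 -0.1175 -2.5337] w 0.224 t 12.57 g 51.829782128334045
```

```bash
python3 -m pendant '[{"dr":[0.0276,0.0238,-0.175],"linear":[0,0,0],"fingers":0.1},{"dr":[0.0276,0.0238,-0.175],"linear":[0,0,0],"fingers":0.1},{"dr":[0.0276,0.0238,-0.175],"linear":[0,0,0],"fingers":0.1},{"dr":[0.0276,0.0238,-0.175],"linear":[0,0,0],"fingers":0.1},{"dr":[0.0276,0.0238,-0.175],"linear":[0,0,0],"fingers":0.1},{"dr":[0.0276,0.0238,-0.175],"linear":[0,0,0],"fingers":0.1},{"dr":[0.0276,0.0238,-0.175],"linear":[0,0,0],"fingers":0.1},{"dr":[0.0276,0.0238,-0.175],"linear":[0,0,0],"fingers":0.1},{"dr":[0,0,0],"linear":[0,0,0],"fingers":0.1}]'
python3 -m pendant '[{"dr":[0,0,0],"linear":[0.0063,0.05,0],"fingers":0.1},{"dr":[0,0,0],"linear":[0.0063,0.05,0],"fingers":0.1},{"dr":[0,0,0],"linear":[0.0063,0.05,0],"fingers":0.1},{"dr":[0,0,0],"linear":[0.0063,0.05,0],"fingers":0.1},{"dr":[0,0,0],"linear":[0.0063,0.05,0],"fingers":0.1},{"dr":[0,0,0],"linear":[0.0063,0.05,0],"fingers":0.1},{"dr":[0,0,0],"linear":[0.0063,0.05,0],"fingers":0.1},{"dr":[0,0,0],"linear":[0.0063,0.045,0.02],"fingers":0.1},{"dr":[0,0,0],"linear":[0,0,0.026],"fingers":0.1},{"dr":[0,0,0],"linear":[0,0,0],"fingers":0.1},{"dr":[0,0,0],"linear":[0,0,0],"fingers":0.1}]'
python3 - <<'E'
from h import *
P=S.copy(); P[2]=.22; go(P,YC)
K,E=cal("wrist"); im,d=optics.capture("wrist"); np.savez("w4.npz",K=K,E=E,d=d,im=im)
K2,E2=cal("side"); i2,d2=optics.capture("side"); np.savez("s4.npz",K=K2,E=E2,d=d2,im=i2)
K3,E3=cal("scene"); i3,d3=optics.capture("scene"); np.savez("c4.npz",K=K3,E=E3,d=d3,im=i3)
def crop(i,K,E):
    q=E[:3,:3].T@(S-E[:3,3]); u,v=int(K[0,0]*q[0]/q[2]+K[0,2]),int(K[1,1]*q[1]/q[2]+K[1,2]); return cv2.resize(i[max(0,v-60):v+40,u-60:u+60],(360,300),interpolation=cv2.INTER_CUBIC)
cv2.imwrite("pics/w4.png",np.hstack([cv2.resize(im,(400,300)),crop(i2,K2,E2)]))
E
```

```text
clock: 13.7
ee_pos: [0.5555, -0.2008, 0.26]
ee_rot: [-0.284, -3.12, -0.006]
ft_force: [0.5, 0.0, -2.4]
width: 0.227
grasp_force: 51.7
clock: 15.08
ee_pos: [0.5774, 0.1955, 0.2182]
ee_rot: [-0.288, -3.123, -0.004]
ft_force: [-0.2, -0.4, -2.6]
width: 0.225
grasp_force: 51.8
turn [ 0.002  -0.0059 -0.0026] shift now [-0.0015 -0.0002 -0.0018] shift after turn [-0.0015 -0.0002 -0.0018] | pos [0.5774 0.1955 0.2182] F [-0.1895 -0.354  -2.5952] w 0.225 t 15.07 g 51.82394027709961
```

View pics/w4.png

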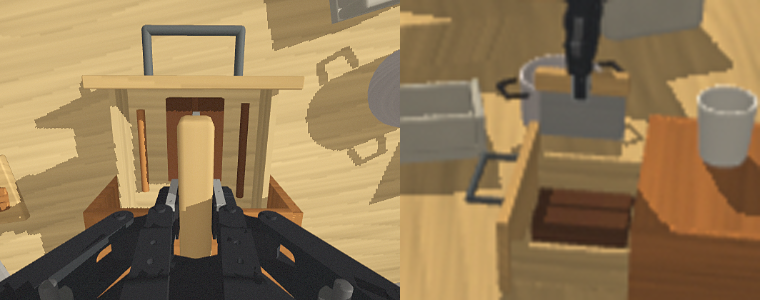

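The scraper hangs upright over the rack: the grip is at (195,180) in the left view, above the rack at about (195,130), and the blade shows clearly above the drawer in the right view. Next I compare the grip and rack offsets in this one image.

```bash
python3 - <<'E'
from h import *
z=np.load("w4.npz"); w=cloud(z["K"],z["E"],z["d"]); Z=w[...,2]; a=(w-S)@XC; b=(w-S)@YC
P=manip.observe()["ee_pos"]; print("tcp ab",(P-S)@XC,(P-S)@YC)
g=(Z>.23)&(Z<.25)&(abs(b)<.012)&(a<-.02)&(a>-.06)
print("grip",g.sum(),np.percentile(b[g],[1,50,99]),"z",np.median(Z[g]),"a min",np.percentile(a[g],1),"slope",np.polyfit(a[g],b[g],1))
m=(abs(Z-.058)<.004)&(abs(a)<.06)&(abs(b)<.05); print("rack",m.sum(),np.percentile(b[m],[1,99]),np.percentile(a[m],[1,99]))
for v in range(130,190,4):
    r=m[v]; 
    if r.sum()>5: print(v,np.round(a[v][r].mean(),3),b[v][r].min(),b[v][r].max())
# slot visible end: dark low pts near rack front
lo=(Z<.05)&(abs(b)<.012)&(a<-.03)&(a>-.062); print("slot",lo.sum(),np.percentile(b[lo],[2,98]) if lo.any() else "")
# blade in side/scene views
for f in("s4","c4"):
    z=np.load(f+".npz"); w=cloud(z["K"],z["E"],z["d"]); Z=w[...,2]; a=(w-P)@XC; b=(w-P)@YC
    k=(abs(b)<.02)&(abs(a)<.075)&(Z<P[2]-.02)&(Z>P[2]-.10)
    if k.sum()>20: print(f,k.sum(),"a",np.percentile(a[k],[1,99]),"b",np.median(b[k]),"z",np.percentile(Z[k],[1,99])-P[2])
E
```

```text
tcp ab -0.0007700484397647851 0.00037318818757185165
grip 4776 [-0.0097  0.0002  0.0098] z 0.24002710958940437 a min -0.05645270390796256 slope [-0.0029 -0.0001]
rack 4178 [-0.0384  0.0374] [-0.0576  0.0535]
138 -0.058 -0.03793836647691662 0.0372818072227629
142 -0.054 -0.03812954050960474 0.03734662897505214
146 -0.05 -0.03811743708017759 0.03741173892498749
150 -0.047 -0.03829606727872529 0.03741519669573926
154 -0.043 -0.03839560475827888 0.03765022603288366
158 -0.039 -0.03871537878018756 0.03779624218787394
162 -0.035 -0.037727834059883066 0.03785061744543812
166 -0.032 -0.03800010723655872 0.037084393792487465
170 -0.028 -0.0379956979084633 0.037278701550103314
174 -0.024 -0.03822453631865494 0.03749699988573293
178 -0.02 -0.03833003276440568 0.03755081617751238
182 -0.016 -0.03854496617202762 0.03763927538818834
186 -0.012 -0.03863292408399714 0.037621375312033654
slot 293 [-0.0104  0.0107]
s4 302 a [-0.0469  0.073 ] b -0.0025300741447589134 z [-0.0971 -0.0205]
c4 215 a [-0.0498  0.0733] b -0.004354005774239435 z [-0.0989 -0.0205]
```

```bash
python3 -m pendant '[{"dr":[0.002,-0.006,-0.0026],"linear":[-0.001,-0.0005,0.03],"fingers":0.1},{"dr":[0,0,0],"linear":[0,0,0.03],"fingers":0.1},{"dr":[0,0,0],"linear":[0,0,0.02],"fingers":0.1},{"dr":[0,0,0],"linear":[0,0,0.008],"fingers":0.1},{"dr":[0,0,0],"linear":[0,0,0],"fingers":0.1}]'
python3 -c "
from h import *
P=S.copy(); P[2]=.124; go(P-.0004*YC,YC)"
python3 -m pendant '[{"dr":[0,0,0],"linear":[0,0,0.005],"fingers":0.1},{"dr":[0,0,0],"linear":[0,0,0.004],"fingers":0.1},{"dr":[0,0,0],"linear":[0,0,0.004],"fingers":0.1},{"dr":[0,0,0],"linear":[0,0,0],"fingers":0.1}]'
```

```text
clock: 15.85
ee_pos: [0.5782, 0.1954, 0.1302]
ee_rot: [0.281, 3.129, -0.0]
ft_force: [-0.2, 0.8, -1.7]
width: 0.223
grasp_force: 51.9
turn [-0.0001  0.0001  0.0024] shift now [-0.0007 -0.0006  0.0062] shift after turn [-0.0007 -0.0006  0.0062] | pos [0.5782 0.1954 0.1302] F [-0.2032  0.8143 -1.7003] w 0.223 t 15.85 g 51.872318387031555
clock: 16.35
ee_pos: [0.5779, 0.1954, 0.1166]
ee_rot: [-0.281, -3.129, 0.001]
ft_force: [0.1, -0.6, -2.8]
width: 0.227
grasp_force: 51.8
```

```bash
python3 -m pendant '[{"dr":[0,0,0],"linear":[0,0,0.005],"fingers":0.1},{"dr":[0,0,0],"linear":[0,0,0.005],"fingers":0.1},{"dr":[0,0,0],"linear":[0,0,0],"fingers":0.1}]'
python3 -m pendant '[{"dr":[0,0,0],"linear":[0,0,0.007],"fingers":0.1},{"dr":[0,0,0],"linear":[0,0,0.007],"fingers":0.1},{"dr":[0,0,0],"linear":[0,0,0.004],"fingers":0.1},{"dr":[0,0,0],"linear":[0,0,0],"fingers":0.1}]'
```

```text
clock: 16.73
ee_pos: [0.5774, 0.1955, 0.1059]
ee_rot: [-0.28, -3.128, 0.001]
ft_force: [0.2, -0.7, -2.9]
width: 0.225
grasp_force: 51.7
clock: 17.23
ee_pos: [0.5775, 0.1955, 0.0881]
ee_rot: [-0.28, -3.128, 0.001]
ft_force: [-0.0, -1.0, -2.8]
width: 0.22
grasp_force: 51.7
```

```bash
python3 -m pendant '[{"dr":[0,0,0],"linear":[0,0,0.002],"fingers":0.1},{"dr":[0,0,0],"linear":[0,0,0.002],"fingers":0.1},{"dr":[0,0,0],"linear":[0,0,0],"fingers":0.1}]'
python3 -m pendant '[{"dr":[0,0,0],"linear":[0,0,0.0015],"fingers":0.1},{"dr":[0,0,0],"linear":[0,0,0],"fingers":0.1}]'
```

```text
clock: 17.6
ee_pos: [0.5783, 0.1954, 0.0849]
ee_rot: [0.281, 3.128, -0.0]
ft_force: [0.9, -1.1, -3.0]
width: 0.226
grasp_force: 51.8
clock: 17.85
ee_pos: [0.5784, 0.1954, 0.0838]
ee_rot: [0.281, 3.128, -0.0]
ft_force: [1.2, -2.9, 1.7]
width: 0.227
grasp_force: 52.2
```

```bash
python3 -m pendant '[{"dr":[0,0,0],"linear":[0,0,0],"fingers":0.5},{"dr":[0,0,0],"linear":[0,0,0],"fingers":0.5},{"dr":[0,0,0],"linear":[0,0,0],"fingers":0.5},{"dr":[0,0,0],"linear":[0,0,-0.03],"fingers":0.5},{"dr":[0,0,0],"linear":[0,0,-0.05],"fingers":0.5},{"dr":[0,0,0],"linear":[0,0,-0.06],"fingers":0.5},{"dr":[0,0,0],"linear":[0,0,-0.03],"fingers":0.5},{"dr":[0,0,0],"linear":[0,0,0],"fingers":0.5},{"dr":[0,0,0],"linear":[0,0,0],"fingers":0.5}]'
python3 - <<'E'
from h import *
K,E=cal("wrist"); im,d=optics.capture("wrist"); i2,_=optics.capture("side")
cv2.imwrite("pics/w5.png",np.hstack([cv2.resize(im,(400,300)),cv2.resize(i2[100:250,200:400],(400,300))]))
w=cloud(K,E,d); Z=w[...,2]; a=(w-S)@XC; b=(w-S)@YC
g=(Z>.098)&(Z<.115)&(abs(b)<.015)&(abs(a)<.065); print("grip top z",np.median(Z[g]),"a",np.percentile(a[g],[1,99]),"b",np.percentile(b[g],[1,99]),"slope",np.polyfit(a[g],b[g],1))
k=(abs(Z-.092)<.012)&(a<-.115)&(a>-.15)&(abs(b)<.04); print("bar a",np.percentile(a[k],[2,50,98]))
E
```

```text
clock: 18.98
ee_pos: [0.5776, 0.1955, 0.2523]
ee_rot: [-0.28, -3.128, 0.001]
ft_force: [0.9, -0.6, -0.6]
width: 0.505
grasp_force: 0.0
grip top z 0.10547004062095605 a [-0.0547  0.0516] b [-0.0091  0.0102] slope [0.001  0.0004]
bar a [-0.1346 -0.1293 -0.1252]
```

View pics/w5.png

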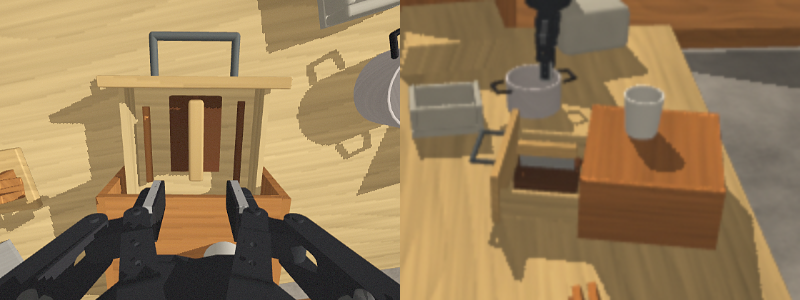

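The scraper is seated at (195,140) in the wrist view, with its grip top at 105.5 mm, so the blade edge is on the slot floor. The drawer is still at its stop and the cup, pan and mould have not moved.

```bash
python3 -c "
from station import job; print(job.job_done())"
```

```text
the job is handed in; nothing more can be done
None
```

The drawer is pulled out to its stop and the scraper is released, fully home and midway along the rack's slot; I handed the job in at about 19 s, but the call returned no verdict.

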